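# Fetch the panel for the waiting frame and show it to the lamp

### The job

The empty frame lying on the cutting mat is to be filled next: from the drying rack draw out the one panel whose shape fits it, gripping only the bare rim so that the fingers keep off the glued-on flowers. Tip it back and hold it up in the beam of the bench lamp for a last look, its flowered face square to the lamp, centred on the beam, about 20 cm from the mouth of the shade. Finish while still holding it there, steady, and leave the other panels, the frames, the lamp and the rest of the bench as they are.

Things in the scene. Friction and masses are not known exactly. Their poses are not given: they have to be found in the camera images.
- panel_round_center (a point): centre (half-way up, mid-thickness) of the ROUND panel, 136 mm across; 10 mm plywood, white face, 100 to 180 g. Stands on edge in one of the rack's three slots, centre 102 mm above the bench, top edge 68 mm above the centre. Axes: x straight out of the flowered face, z up to the top edge, y along the width.
- panel_square_center (a point): centre (half-way up, mid-thickness) of the SQUARE panel, 136 x 136 mm; 10 mm plywood, white face, 100 to 180 g. Stands on edge in one of the rack's three slots, centre 110 mm above the bench, top edge 68 mm above the centre. Axes: x straight out of the flowered face, z up to the top edge, y along the width.
- panel_hex_center (a point): centre (half-way up, mid-thickness) of the HEXAGONAL panel, 136 mm high across its flats (a flat edge at top and bottom, 78 mm long) and 157 mm wide over the corners; 10 mm plywood, white face, 100 to 180 g. Stands on edge in one of the rack's three slots, centre 110 mm above the bench, top edge 68 mm above the centre. Axes: x straight out of the flowered face, z up to the top edge, y along the width.
- frame_round_center (a point): centre (half-way up, 10 mm above the bench) of the empty ROUND wooden picture frame lying flat, 20 mm high, bars 12 mm wide, opening 140 mm across: it fits only the panel of the same shape
- frame_square_center (a point): centre (half-way up, 10 mm above the bench) of the empty SQUARE wooden picture frame lying flat, 20 mm high, bars 12 mm wide, opening 140 mm across: it fits only the panel of the same shape
- frame_hex_center (a point): centre (half-way up, 10 mm above the bench) of the empty HEXAGONAL wooden picture frame lying flat, 20 mm high, bars 12 mm wide, opening 140 mm across: it fits only the panel of the same shape
- mat_center (a point): centre of the thin green cutting mat, 270 x 270 mm, flat on the bench near the lamp; one of the three frames lies on it, within 30 mm of its centre, the two spare frames lie well away, one to either side
- rack_mid (a point): middle of the wooden drying rack, fixed to the bench, level with the tops of the two rails the panels stand on (42 mm above the bench). x runs along the rack through its three slots, 90 mm apart, and is the way the panels face; z up
- lamp_mouth (a point): centre of the glowing mouth, 104 mm across, of the bench lamp's conical shade, 0.36 m above the bench. The light shines along the NEGATIVE x axis: towards the robot's side and down, 30 to 42 degrees below level; y level, z square to both. Shade (92 mm long), its stiff pivot, an 85 mm level arm and the 0.42 m stem on a 144 mm base lie behind it: keep clear of them
- panel_round: the round panel (same point and axes as its centre point), with its trim
- panel_square: the square panel (same point and axes as its centre point), with its trim
- panel_hex: the hexagonal panel (same point and axes as its centre point), with its trim
- trim_round: the trim of the round panel: a wreath of eight black flower rosettes glued on the face, 6 mm proud of it, all within 40 mm of the panel's centre, so that the outermost 28 mm at the top edge is bare on both sides. Not to be touched by the fingers. Same origin and axes as the panel's centre
- trim_square: the trim of the square panel: a wreath of eight black flower rosettes glued on the face, 6 mm proud of it, all within 40 mm of the panel's centre, so that the outermost 28 mm at the top edge is bare on both sides. Not to be touched by the fingers. Same origin and axes as the panel's centre
- trim_hex: the trim of the hexagonal panel: a wreath of eight black flower rosettes glued on the face, 6 mm proud of it, all within 40 mm of the panel's centre, so that the outermost 28 mm at the top edge is bare on both sides. Not to be touched by the fingers. Same origin and axes as the panel's centre
- rack: the drying rack, 290 mm long (x), 160 mm wide; origin on the bench under its middle. Each slot is a 14 mm gap between 8 mm dowels, 38 mm to either side of the middle line, that rise to 87 mm above the bench: a panel drawn straight up by 50 mm is clear of them
- tub: white lidded tub, 84 mm across, 85 mm high, standing by; origin at its underside
- cup: pale mixing cup, 72 mm across, 85 mm high, standing by; origin at its underside
- scraper: flat scraper with a wooden handle, 240 mm long, lying by; origin at its underside
Not all that is in view belongs to the job. Leave any red look-alike of the part that bears frame_hex_center alone.

How it is judged (in metres and radians):
On the way:
1. the panel that fits the frame on the mat is raised clear of the rack (((horizontal distance between frame_round_center and mat_center below 0.1 m and height (world z) of panel_round_center above 0.16 m and contact force between panel_round and rack below 0.1 N) or (horizontal distance between frame_square_center and mat_center below 0.1 m and height (world z) of panel_square_center above 0.16 m and contact force between panel_square and rack below 0.1 N) or (horizontal distance between frame_hex_center and mat_center below 0.1 m and height (world z) of panel_hex_center above 0.16 m and contact force between panel_hex and rack below 0.1 N))), for 0.2 s.
At the end, for the whole second after the job is handed in: The fitting panel is held still by the fingers alone, centre over 170 mm high, centre 130-270 mm from the shade's mouth and within 45 mm of the beam axis each way, flowered face square to the lamp within 15 deg; the other panels within 20 mm of their start (((horizontal distance between frame_round_center and mat_center below 0.1 m and x of panel_round_center in the frame of lamp_mouth between -0.27 and -0.13 m and y of panel_round_center in the frame of lamp_mouth between -0.045 and 0.045 m and z of panel_round_center in the frame of lamp_mouth between -0.045 and 0.045 m and angle between the x axis of panel_round_center and the x axis of lamp_mouth, either way round below 0.27 rad and x of lamp_mouth in the frame of panel_round_center above 0.05 m and height (world z) of panel_round_center above 0.17 m and linear speed of panel_round below 0.03 m/s and angular speed of panel_round below 0.2 rad/s and contact force between panel_round and the fingers above 1 N and contact force between panel_round and rack below 0.1 N and distance of each of panel_square_center, panel_hex_center from where it was at the start of the episode below 0.02 m) or (horizontal distance between frame_square_center and mat_center below 0.1 m and x of panel_square_center in the frame of lamp_mouth between -0.27 and -0.13 m and y of panel_square_center in the frame of lamp_mouth between -0.045 and 0.045 m and z of panel_square_center in the frame of lamp_mouth between -0.045 and 0.045 m and angle between the x axis of panel_square_center and the x axis of lamp_mouth, either way round below 0.27 rad and x of lamp_mouth in the frame of panel_square_center above 0.05 m and height (world z) of panel_square_center above 0.17 m and linear speed of panel_square below 0.03 m/s and angular speed of panel_square below 0.2 rad/s and contact force between panel_square and the fingers above 1 N and contact force between panel_square and rack below 0.1 N and distance of each of panel_round_center, panel_hex_center from where it was at the start of the episode below 0.02 m) or (horizontal distance between frame_hex_center and mat_center below 0.1 m and x of panel_hex_center in the frame of lamp_mouth between -0.27 and -0.13 m and y of panel_hex_center in the frame of lamp_mouth between -0.045 and 0.045 m and z of panel_hex_center in the frame of lamp_mouth between -0.045 and 0.045 m and angle between the x axis of panel_hex_center and the x axis of lamp_mouth, either way round below 0.27 rad and x of lamp_mouth in the frame of panel_hex_center above 0.05 m and height (world z) of panel_hex_center above 0.17 m and linear speed of panel_hex below 0.03 m/s and angular speed of panel_hex below 0.2 rad/s and contact force between panel_hex and the fingers above 1 N and contact force between panel_hex and rack below 0.1 N and distance of each of panel_round_center, panel_square_center from where it was at the start of the episode below 0.02 m))); the arm keeps its last pose, push and grip.
It fails at once if a panel that does not fit the frame on the mat is drawn out or shifted by more than 20 mm ((not (horizontal distance between frame_round_center and mat_center below 0.1 m) and distance of panel_round_center from where it was at the start of the episode above 0.02 m) or (not (horizontal distance between frame_square_center and mat_center below 0.1 m) and distance of panel_square_center from where it was at the start of the episode above 0.02 m) or (not (horizontal distance between frame_hex_center and mat_center below 0.1 m) and distance of panel_hex_center from where it was at the start of the episode above 0.02 m)).
It fails at once if the fingers touch the glued-on trim (contact force between the fingers and trim_round above 0.5 N or contact force between the fingers and trim_square above 0.5 N or contact force between the fingers and trim_hex above 0.5 N).
It fails at once if the lamp is knocked out of its setting (its mouth shifted by more than 10 mm) (distance of lamp_mouth from where it was at the start of the episode above 0.01 m).
It fails at once if a frame is shifted by more than 20 mm (distance of any of frame_round_center, frame_square_center, frame_hex_center from where it was at the start of the episode above 0.02 m).
It fails at once if the tub, the cup or the scraper is shifted by more than 20 mm (distance of any of tub, cup, scraper from where it was at the start of the episode above 0.02 m).
It also fails if it takes over 45 s, if anything falls off the work surface, if the arm or the gripper's body presses on something with over 40 N, if the wrist force passes 120 N, or if a joint passes its speed limit or range.

### The arm

A 6-joint arm with a two-finger parallel gripper is mounted at the origin on the work surface. World frame = base frame: x ahead of the robot, y to its left, z up, the work surface at z = 0. Lengths are in mm, angles in degrees, forces in N, time in s.
With the tool pointing down it reaches from about 350 to 875 mm from the base axis. Payload 4.2 kg.
Tool frame: the origin (TCP) lies midway between the tips of the shut fingers; the grasp point (between the pads) lies 19 mm behind it (grip_depth is the distance from the TCP to the grasp point, in mm); z points along the fingers, y is the direction in which the jaws open and shut (so a half turn about z gives the same grasp; the last joint's range is limited). The gripper opens to 87 mm and grips with 3 to 60 N. Pads are 19 mm wide; open, the fingers measure 117 mm over their backs; the gripper's body (75 mm by 190 mm) begins 51 mm behind the grasp point.
Start: joints at [-48.381, 22.042, 0.453, 0, -68.411, -14.817], TCP at [281.838, -557.823, 185.15] pointing down, gripper open.
Joint ranges: [-179.83, 179.83], [-69.29, 118.12], [-61.27, 80.66], [-181.25, 117.63], [-171.15, -9.14], [-177.46, 177.46]. Speed limits (degrees/s): [159.86, 159.86, 180, 180, 180, 180].

### API

Orientations are given as [roll, pitch, yaw] about the fixed x, y, z axes, in that order (R = Rz(yaw) Ry(pitch) Rx(roll)).
In Python, from bench import get_obs, camera, job_done, grip_depth gives the robot as it stands.
- The arm moves only by the shell command python3 -m crank 'ROWS'. ROWS is JSON, a list of rows, each an object of numbers: "ax", "ay", "az": the turn, a rotation vector about the world's x, y, z in degrees; "tx", "ty", "tz": the shift along the world's x, y, z in cm; "grip": the opening, from -1 (shut) to 1 (fully open), so that 0 is half open. A call has 1 to 12 rows; each row shifts and turns the commanded pose from where the row before left it; what a row does not reach is not made up. A row lasts 1/8 s, in which the tool goes at most 62.5 mm and 10.7 degrees, less where a joint would pass 70% of its speed; a pose out of reach is approached as far as the arm can. A call with a gripper value outside its range is refused whole. The fingers move at their own pace and stop on an object; the grip force is fixed at half the most. Time passes only in rows, so rows that do not move let the fingers close. It gives the time, the measured TCP pose, the force and the opening at its end, in the units of the state.
- get_obs(): the state, without advancing time (a new reading comes with each control period).
- camera(name): name is "scene" or "side" or "wrist"; returns a dict with "image" (400x640x3 uint8, red, green, blue), "intrinsics" (3x3 intrinsics, pixels), "k1" (the pictures are not rectified: a ray, as slopes to the right and down, at radius r is drawn at 1 + k1 r^2 times it, then the intrinsics apply), "world_to_cam" (4x4, takes a point from world to camera coordinates). Camera axes: x right, y down, z forward; pixel columns grow to the right and rows downward; lengths in mm; the calibration is good to about 2 mm. A picture is of the moment at which its call begins. There is no depth.
- job_done(): hands the job in, once; it reports no verdict.
The state is a dict: "t": time; "joints": joint angles; "dq": joint speeds; "effort": joint torques, N m; "ee_pos": TCP position; "ee_rot": TCP orientation; "ft_force": force on the tool from outside, world axes, zero at the start; "torque": the same for the moment, N m; "gripper_width": finger opening in mm.
Only numpy, scipy, OpenCV 4.12 (cv2) and the standard library are available. Lean on these libraries where they do the work, as an engineer would, in place of code of your own. Each camera call takes 0.05 s, during which the arm holds its last target.

## Working session

There is one attempt and no reset: what is moved stays moved. The work goes in short steps, Python scripts to look and compute and a shell command to move; the robot and the scene stay as the last step left them, time stands still between calls to the robot, and variables do not carry over. Pictures are saved under pics/ and viewed, and the job is handed in when it is done.

```bash
mkdir -p pics; ls
cat > h.py <<'E'
import numpy as np, cv2, json
from bench import get_obs, camera, job_done, grip_depth
def snap(n,f):
    c=camera(n); cv2.imwrite('pics/'+f,cv2.cvtColor(c['image'],cv2.COLOR_RGB2BGR))
    np.savez('pics/'+f+'.npz',**c); return c
def load(f): return dict(np.load('pics/'+f+'.npz'))
def ray(c,u,v):
    K=c['intrinsics'];k1=float(c['k1'])
    d=np.array([(u-K[0,2])/K[0,0],(v-K[1,2])/K[1,1]]);s=d.copy()
    for _ in range(50): s=d/(1+k1*(s@s))
    T=c['world_to_cam'];R=T[:3,:3];o=-R.T@T[:3,3]
    w=R.T@np.array([s[0],s[1],1]);return o,w/np.linalg.norm(w)
def atz(c,u,v,z):
    o,w=ray(c,u,v);return o+w*(z-o[2])/w[2]
def proj(c,p):
    T=c['world_to_cam'];q=T[:3,:3]@np.asarray(p,float)+T[:3,3];s=q[:2]/q[2]
    s=s*(1+float(c['k1'])*(s@s));K=c['intrinsics'];return np.array([K[0,0]*s[0]+K[0,2],K[1,1]*s[1]+K[1,2]])
def tri(*obs):
    A=np.zeros((3,3));b=np.zeros(3)
    for c,u,v in obs:
        o,w=ray(c,u,v);P=np.eye(3)-np.outer(w,w);A+=P;b+=P@o
    return np.linalg.solve(A,b)
E
python3 - <<'E'
from h import *
print(get_obs()); print(grip_depth)
for n in ['scene','side','wrist']:
    c=snap(n,n+'0.png'); T=c['world_to_cam'];print(n,-T[:3,:3].T@T[:3,3],T[2,:3],c['k1'],c['intrinsics'][0,0])
E
```

```text
pics
{'t': 0.0, 'joints': array([-4.83799849e+01,  2.20902205e+01,  3.81107900e-01, -2.95867847e-02,
       -6.84117789e+01, -1.48182129e+01]), 'dq': array([ 0.06110498, -0.02368254,  0.01692061, -0.07911088,  0.04280918,
       -0.01989855]), 'effort': array([ 5.13484576e-05, -3.90662026e+01,  1.87405854e+01,  4.22001421e+00,
        1.09003848e-02, -2.03626182e-04]), 'ee_pos': array([ 281.54398835, -557.2337191 ,  184.07291918]), 'ee_rot': array([ 1.79876096e+02, -4.34491376e-03, -1.53209108e+02]), 'ft_force': array([ 0.03357182, -0.2069755 ,  0.1528988 ]), 'torque': array([ 0.0266194 ,  0.02878448, -0.02071828]), 'gripper_width': 87.22977939418676}
18.700000000000003
scene [1194.57763318 -522.58274456 1374.14339804] [-0.46449937  0.35982684 -0.80917549] -0.1158838223391048 431.0235438338559
side [ 157.93239537  711.48950612 1110.47712907] [ 0.30403183 -0.58852629 -0.7491338 ] -0.04358744246836936 377.30398529469915
wrist [ 213.70593057 -591.57648687  385.249222  ] [ 0.24558297  0.12717049 -0.96099775] -0.058665262382738045 335.1986174800887
```

View pics/scene0.png

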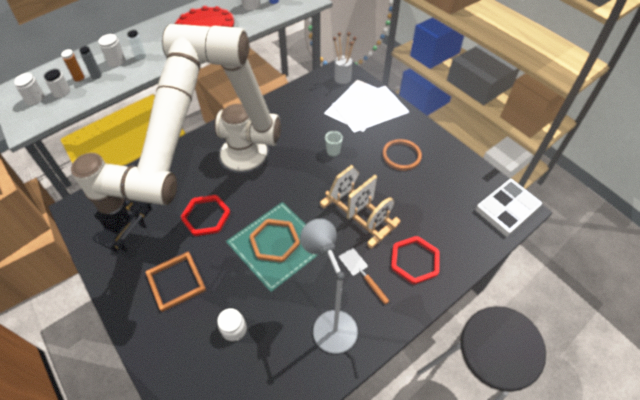

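View pics/side0.png

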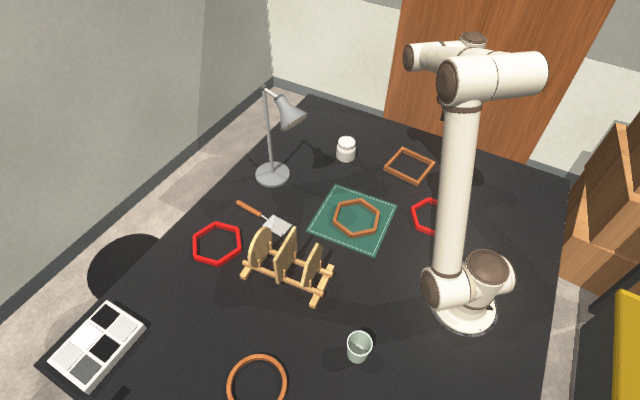

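View pics/wrist0.png

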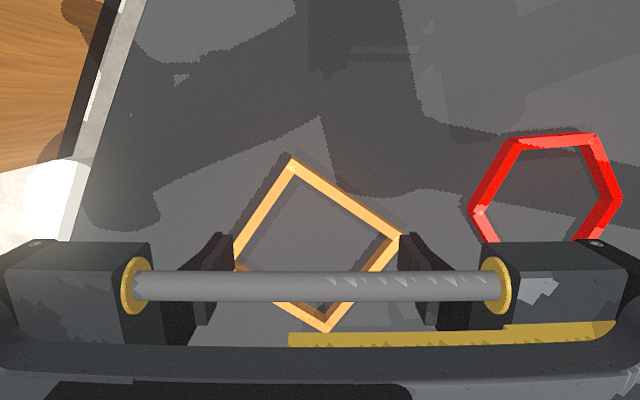

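The mat (scene 275,245; side 352,220) carries the wooden hexagonal frame. The two red hexagons, at scene (205,214) and (415,260), are the look-alikes, and the spare frames are the square one at (175,280) and the round one at (402,154). Next I'll enlarge the rack to find the hex panel.

Run:
```python
from h import *
a=cv2.imread('pics/scene0.png')[155:250,310:410]; b=cv2.imread('pics/side0.png')[215:310,235:340]
a=cv2.resize(a,(800,760//2*2),interpolation=cv2.INTER_CUBIC)[:600]
cv2.imwrite('pics/cA.png',cv2.resize(cv2.imread('pics/scene0.png')[155:245,310:410],(640,576),interpolation=cv2.INTER_CUBIC))
cv2.imwrite('pics/cB.png',cv2.resize(b,(630,570),interpolation=cv2.INTER_CUBIC))
```

```text
(no output)
```

View pics/cA.png

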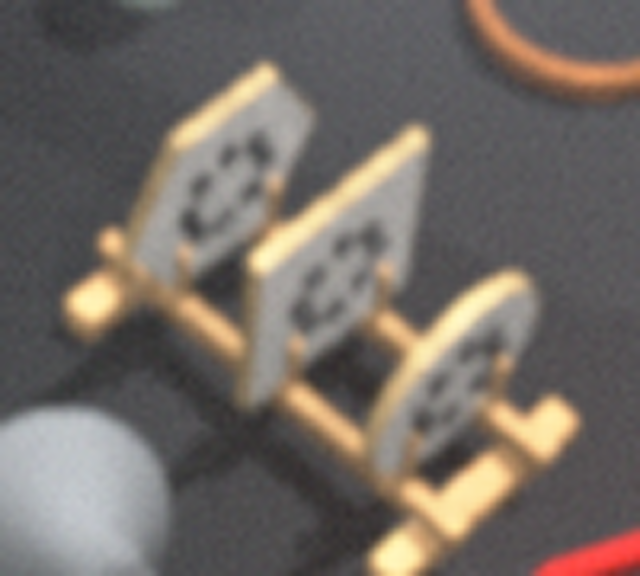

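View pics/cB.png

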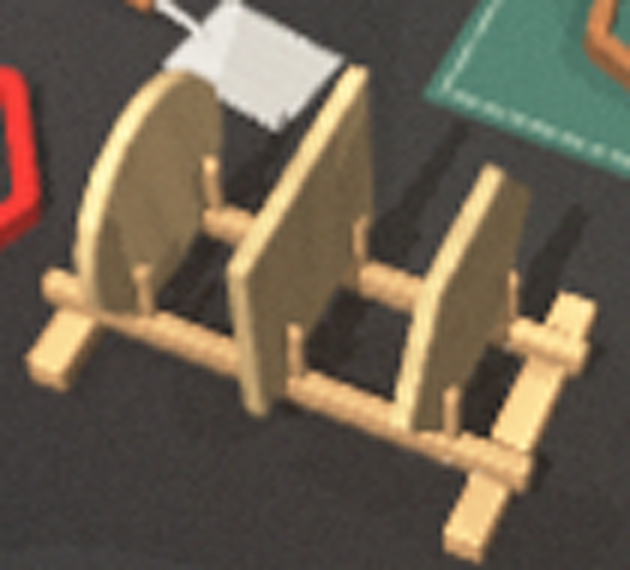

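Run:
```python
from h import *
a=load('scene0.png'); b=load('side0.png')
A=lambda x,y:(a,310+x/6.4,155+y/6.4); B=lambda x,y:(b,235+x/6,215+y/6)
def show(n,*o):
    p=tri(*o); print(n,p.round(1),[ (proj(c,p)-[u,v]).round(1) for c,u,v in o])
show('hextop -y?',A(172,140),B(494,172)); show('hextop other',A(268,72),B(430,285))
show('sq e1',A(258,262),B(355,72)); show('sq e2',A(420,135),B(238,268))
for n,p in [('h1',A(172,140)),('h2',A(268,72)),('h1s',B(494,172)),('h2s',B(430,285)),('s1',A(258,262)),('s2',A(420,135)),('s1s',B(355,72)),('s2s',B(238,268))]: print(n,atz(*p,178).round(1))
# rack ends: feet
show('dowel',A(185,258),B(358,232))
```

```text
hextop -y? [463.3 133.  177.1] [array([0.2, 0. ]), array([ 0.2, -0. ])]
hextop other [458.5 207.  178.1] [array([-0.1, -0. ]), array([-0.1,  0. ])]
sq e1 [557.1 114.3 177.5] [array([-0.2, -0. ]), array([-0.2,  0. ])]
sq e2 [545.2 244.  176.8] [array([-0.3, -0.1]), array([-0.4,  0.1])]
h1 [463.4 132.2 178. ]
h2 [458.7 207.2 178. ]
h1s [463.4 134.  178. ]
h2s [458.3 206.8 178. ]
s1 [557.9 114.4 178. ]
s2 [546.7 244.  178. ]
s1s [556.5 114.2 178. ]
s2s [543.9 243.9 178. ]
dowel [512.1 138.7 104.8] [array([7.2, 1.4]), array([ 8.3, -1.8])]
```

Hex panel: nearest slot to the robot, centre about (461,170), 90 mm from the square one, its top edge at the expected 178 mm and 74 mm long; the face points along +x at about 5° yaw. Candidates in the crop were hex (222,190), square (340,260) and round (455,380); the hex has the flat top and slanting sides. Now the lamp.

Run:
```python
from h import *
cv2.imwrite('pics/lA.png',cv2.resize(cv2.imread('pics/scene0.png')[205:355,280:380],(400,600),interpolation=cv2.INTER_CUBIC))
cv2.imwrite('pics/lB.png',cv2.resize(cv2.imread('pics/side0.png')[75:195,235:315],(400,600),interpolation=cv2.INTER_CUBIC))
```

```text
(no output)
```

View pics/lA.png

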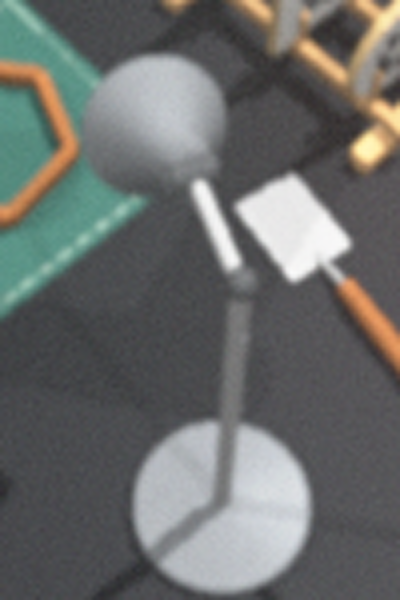

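View pics/lB.png

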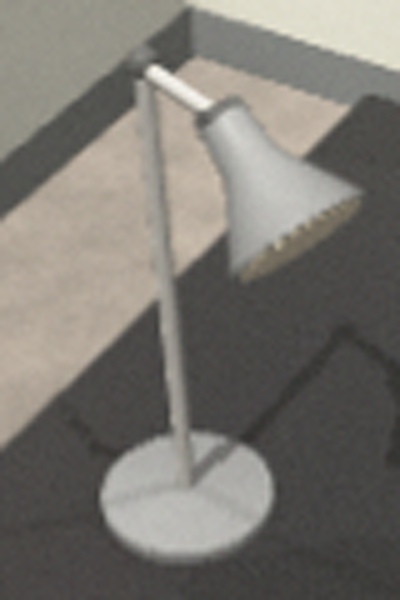

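Run:
```python
from h import *
a=load('scene0.png'); b=load('side0.png')
A=lambda x,y:(a,280+x/4,205+y/4); B=lambda x,y:(b,235+x/5,75+y/5)
def show(n,*o):
    p=tri(*o); print(n,p.round(1),[ (proj(c,p)-[u,v]).round(1) for c,u,v in o]); return p
S=show('stemtop',A(243,278),B(145,62)); 
print('base',atz(*A(222,506),10).round(1),atz(*B(187,495),10).round(1))
M=atz(*B(301,237),360); print('M',M.round(1))
R=show('rear collar',A(202,170),B(222,110))
R2=show('arm end',A(193,183),B(205,105))
# fit of the mouth: silhouette fit with azimuth, tilt
from scipy.optimize import least_squares
def circ(M,az,el,r=52,back=0,n=72):
    x=np.array([np.cos(az)*np.cos(el),np.sin(az)*np.cos(el),np.sin(el)]);y=np.array([-np.sin(az),np.cos(az),0]);z=np.cross(x,y)
    t=np.linspace(0,2*np.pi,n,endpoint=False)[:,None]; return M+back*x+r*(np.cos(t)*y+np.sin(t)*z)
obsB=[B(363,190),B(350,197),B(238,272),B(248,280),B(330,228),B(290,263)]
obsA=[A(85,130),A(110,178),A(140,190),A(222,100),A(185,60),A(150,55),A(110,75),A(92,98)]
def res(p):
    M=np.array([p[0],p[1],360]);C=circ(M,p[2],p[3]);out=[]
    for o in [obsA,obsB]:
        P=np.array([proj(o[0][0],c) for c in C])
        Q=P.astype(np.float32).reshape(-1,1,2)
        for c,u,v in o: out.append(cv2.pointPolygonTest(cv2.convexHull(Q),(float(u),float(v)),True))
    return np.array(out)
for el0 in (30,36,42):
    s=least_squares(res,[M[0],M[1],np.arctan2(*(S-M)[1::-1]),np.radians(el0)],diff_step=1e-3,x_scale=[10,10,.1,.1])
    print(s.x[:2].round(1),np.degrees(s.x[2:]).round(1),s.fun.round(1))
print('az from stem',np.degrees(np.arctan2(*(S-M)[1::-1])))
```

```text
stemtop [ 851.1 -188.   414.2] [array([-0.7, -0.1]), array([-0.5,  0.1])]
base [ 855.6 -190.2   10. ] [ 850.1 -185.5   10. ]
M [ 698.  -137.1  360. ]
rear collar [ 775.1 -161.5  416. ] [array([-1.5, -0.4]), array([-1.2,  0.2])]
arm end [ 784.1 -167.5  414.9] [array([1.2, 0.3]), array([ 0.9, -0.2])]
[ 703.7 -140.5] [-15.4  27.8] [ 0.9  0.8 -0.3  0.2  0.8 -0.1 -0.   0.2 -1.1  0.6  0.7  0.7 -0.2 -0.3]
[ 703.7 -140.5] [-15.4  27.8] [ 0.9  0.8 -0.3  0.2  0.8 -0.1 -0.   0.2 -1.1  0.6  0.7  0.7 -0.2 -0.3]
[ 703.7 -140.5] [-15.4  27.8] [ 0.9  0.8 -0.3  0.2  0.8 -0.1 -0.   0.2 -1.1  0.6  0.7  0.7 -0.2 -0.3]
az from stem -18.366788039482003
```

Lamp estimate: mouth about (700,-138,360). It is turned about -17.5° and tilted about 35°, which agrees with the stem distance (85+92·cos 35° ≈ 160 mm). Target panel centre is about (544,-89,245). I'll start towards the rack, staying high.

```bash
python3 -m crank '[{"tz":3,"grip":1},{"tz":3},{"tx":1.2,"ty":5,"tz":2,"az":5},{"tx":1.2,"ty":5,"tz":2,"az":5},{"tx":1.2,"ty":5,"tz":2,"az":5},{"tx":1.2,"ty":5,"tz":2,"az":5},{"tx":1.2,"ty":5,"az":5},{"tx":1.2,"ty":5,"az":5},{"tx":1.2,"ty":5,"az":5},{"tx":1.2,"ty":5,"az":5},{"tx":1.2,"ty":5,"az":5},{"tx":1.2,"ty":5,"az":5}]'
```

```text
schema error: expected keys ax, ay, az, tx, ty, tz, grip
```

```bash
python3 -m crank '[{"tx":1.2,"ty":5,"az":5},{"tx":1.2,"ty":5,"az":5},{"tx":1.2,"ty":5,"az":5},{"tx":1.2,"ty":5,"az":3},{"grip":0},{"grip":0},{"grip":0}]'
python3 - <<'E'
from h import *
o=get_obs();print(o)
for n in ['scene','side','wrist']: snap(n,n+'1.png')
E
```

```text
{'t': 0.15, 'joints': array([-4.83802531e+01,  2.20811346e+01,  3.97114995e-01, -2.06217308e-02,
       -6.84101296e+01, -1.48148847e+01]), 'dq': array([ 0.09868276, -0.12208716,  0.20137646,  0.0679852 , -0.05319887,
       -0.09976837]), 'effort': array([ 7.18170686e-04, -3.91052699e+01,  1.87586635e+01,  4.22234148e+00,
        1.23526264e-02, -1.20728873e-04]), 'ee_pos': array([ 281.60694801, -557.38417923,  184.30114362]), 'ee_rot': array([ 1.79904080e+02, -5.54852863e-03, -1.53202737e+02]), 'ft_force': array([ 0.43703832,  0.65469408, -0.00204286]), 'torque': array([-0.04781314, -0.00978925,  0.06472253]), 'gripper_width': 86.84125964576113}schema error: expected keys ax, ay, az, tx, ty, tz, grip
```

View pics/wrist1.png

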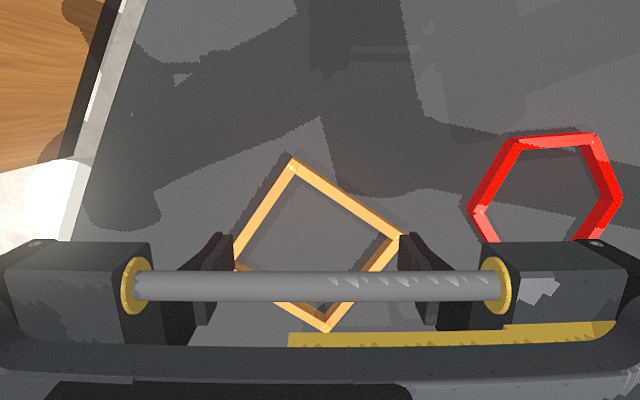

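The calls were refused and nothing moved. All seven keys are needed in every row.

```bash
python3 -m crank '[{"ax":0,"ay":0,"az":0,"tx":0,"ty":0,"tz":3,"grip":1},{"ax":0,"ay":0,"az":0,"tx":0,"ty":0,"tz":3,"grip":1},{"ax":0,"ay":0,"az":5,"tx":1.2,"ty":5,"tz":2,"grip":1},{"ax":0,"ay":0,"az":5,"tx":1.2,"ty":5,"tz":2,"grip":1},{"ax":0,"ay":0,"az":5,"tx":1.2,"ty":5,"tz":2,"grip":1},{"ax":0,"ay":0,"az":5,"tx":1.2,"ty":5,"tz":2,"grip":1},{"ax":0,"ay":0,"az":5,"tx":1.2,"ty":5,"tz":0,"grip":1},{"ax":0,"ay":0,"az":5,"tx":1.2,"ty":5,"tz":0,"grip":1},{"ax":0,"ay":0,"az":5,"tx":1.2,"ty":5,"tz":0,"grip":1},{"ax":0,"ay":0,"az":5,"tx":1.2,"ty":5,"tz":0,"grip":1},{"ax":0,"ay":0,"az":5,"tx":1.2,"ty":5,"tz":0,"grip":1},{"ax":0,"ay":0,"az":5,"tx":1.2,"ty":5,"tz":0,"grip":1}]'
```

```text
t: 1.8
ee_pos: [401.8, -56.2, 325.5]
ee_rot: [-179.9, 0.0, -103.0]
ft_force: [0.4, -0.1, -0.6]
gripper_width: 86.8
```

```bash
python3 -m crank '[{"ax":0,"ay":0,"az":4,"tx":1.2,"ty":4.5,"tz":0,"grip":1},{"ax":0,"ay":0,"az":4,"tx":1.2,"ty":4.5,"tz":0,"grip":0.2},{"ax":0,"ay":0,"az":4,"tx":1.2,"ty":4.5,"tz":0,"grip":0.2},{"ax":0,"ay":0,"az":4,"tx":1.2,"ty":4.5,"tz":0,"grip":0.2},{"ax":0,"ay":0,"az":2,"tx":1.1,"ty":4.5,"tz":0,"grip":0.2},{"ax":0,"ay":0,"az":0,"tx":0,"ty":0,"tz":0,"grip":0.2},{"ax":0,"ay":0,"az":0,"tx":0,"ty":0,"tz":0,"grip":0.2}]'
python3 - <<'E'
from h import *
o=get_obs();print(o['joints'].round(1),o['ft_force'],o['ee_pos'],o['ee_rot'])
for n in ['scene','side','wrist']: snap(n,n+'2.png')
E
```

```text
t: 2.68
ee_pos: [460.6, 166.9, 325.0]
ee_rot: [180.0, -0.0, -85.2]
ft_force: [0.4, 0.2, -0.1]
gripper_width: 52.3
[ 39.    4.6  -2.9   0.  -82.6 -34.2] [ 0.37719507  0.2081858  -0.09697941] [460.57985593 166.92843991 325.0429462 ] [ 1.79971309e+02 -2.58780948e-02 -8.51897942e+01]
```

View pics/wrist2.png

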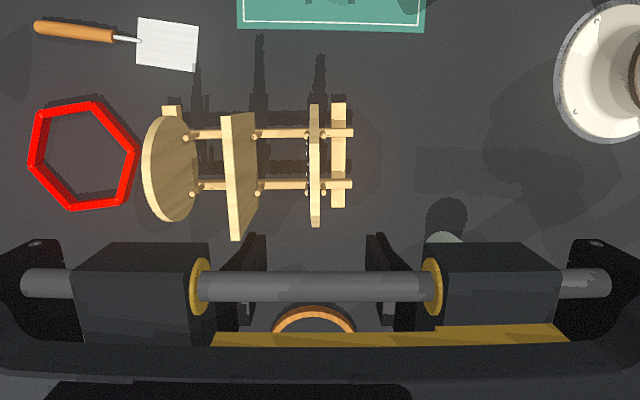

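View pics/side2.png

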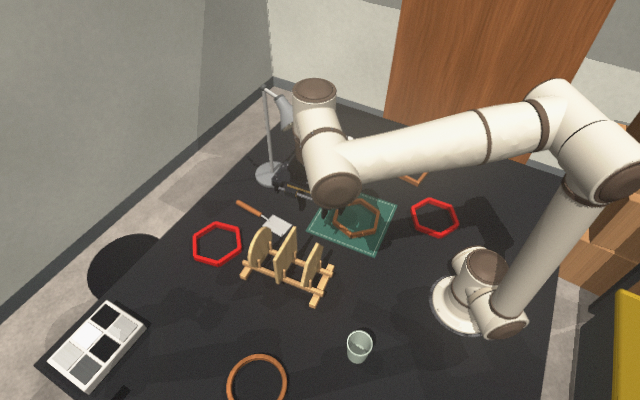

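The wrist view shows the hex panel edge-on at column ~314, rows 104-227; square at 232, round at 170. I'll measure its top edge in an enlarged crop.

Run:
```python
from h import *
cv2.imwrite('pics/wc.png',cv2.resize(cv2.imread('pics/wrist2.png')[90:240,200:370],(680,600),interpolation=cv2.INTER_CUBIC))
```

```text
(no output)
```

View pics/wc.png

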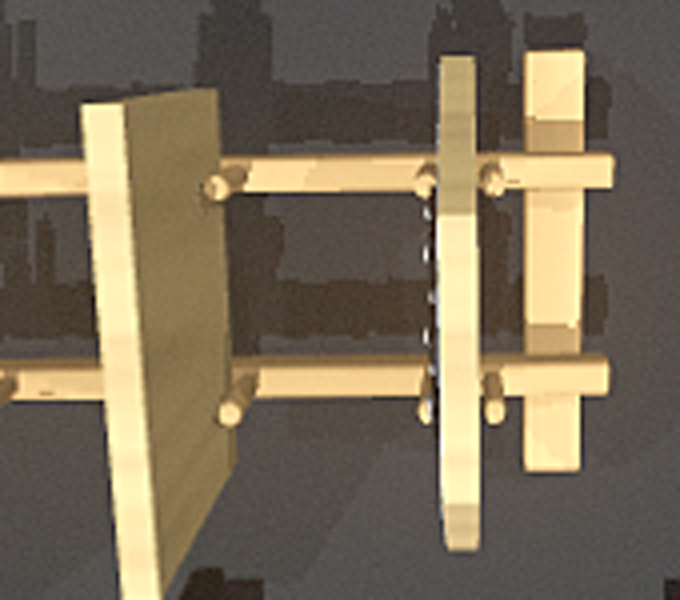

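Run:
```python
from h import *
c=load('wrist2.png')
p=atz(c,200+458.5/4,90+213/4,178);q=atz(c,200+461/4,90+505/4,178)
print(p,q,(p+q)/2,np.linalg.norm(q-p),np.degrees(np.arctan2(*(q-p)[:2])))
```

```text
[463.94813616 132.44376309 178.        ] [456.70773023 211.97825284 178.        ] [460.3279332  172.21100797 178.        ] 79.86337419614645 -5.201572078585455
```

Top edge 80 mm long (78 expected), centre (460,172), yaw 5.2°, matching the first estimate. Descending.

```bash
python3 -m crank '[{"ax":0,"ay":0,"az":0.3,"tx":0,"ty":0.5,"tz":-3,"grip":0.2},{"ax":0,"ay":0,"az":0,"tx":0,"ty":0,"tz":-3,"grip":0.2},{"ax":0,"ay":0,"az":0,"tx":0,"ty":0,"tz":-3,"grip":0.2},{"ax":0,"ay":0,"az":0,"tx":0,"ty":0,"tz":-2.5,"grip":0.2},{"ax":0,"ay":0,"az":0,"tx":0,"ty":0,"tz":0,"grip":0.2},{"ax":0,"ay":0,"az":0,"tx":0,"ty":0,"tz":0,"grip":0.2}]'
python3 - <<'E'
from h import *
o=get_obs();print(o['ee_pos'],o['ee_rot'],o['ft_force'])
snap('wrist','wrist3.png')
E
```

```text
t: 3.58
ee_pos: [461.7, 172.1, 211.6]
ee_rot: [-179.9, 0.0, -84.9]
ft_force: [0.5, 0.8, 0.9]
gripper_width: 52.4
[461.65201296 172.0744941  211.61999356] [-1.79863413e+02  4.51713202e-02 -8.49224521e+01] [0.54236719 0.76011527 0.9115074 ]
```

View pics/wrist3.png

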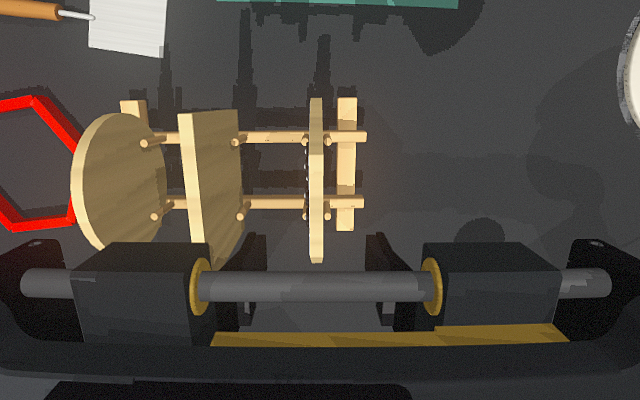

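The hex panel's edge (column 316) is midway between the fingers (~250 and 380). I'll go down 56 mm and close.

```bash
python3 -m crank '[{"ax":0,"ay":0,"az":0,"tx":-0.1,"ty":0,"tz":-2,"grip":0.2},{"ax":0,"ay":0,"az":0,"tx":0,"ty":0,"tz":-2,"grip":0.2},{"ax":0,"ay":0,"az":0,"tx":0,"ty":0,"tz":-1.6,"grip":0.2},{"ax":0,"ay":0,"az":0,"tx":0,"ty":0,"tz":0,"grip":0.2},{"ax":0,"ay":0,"az":0,"tx":0,"ty":0,"tz":0,"grip":-1},{"ax":0,"ay":0,"az":0,"tx":0,"ty":0,"tz":0,"grip":-1},{"ax":0,"ay":0,"az":0,"tx":0,"ty":0,"tz":0,"grip":-1},{"ax":0,"ay":0,"az":0,"tx":0,"ty":0,"tz":0,"grip":-1},{"ax":0,"ay":0,"az":0,"tx":0,"ty":0,"tz":0,"grip":-1},{"ax":0,"ay":0,"az":0,"tx":0,"ty":0,"tz":0,"grip":-1}]'
python3 - <<'E'
from h import *
snap('wrist','wrist4.png');snap('scene','scene4.png')
E
```

```text
t: 4.88
ee_pos: [459.8, 172.2, 154.1]
ee_rot: [180.0, -0.0, -84.9]
ft_force: [-0.7, -0.2, -0.3]
gripper_width: 2.8
```

View pics/wrist4.png

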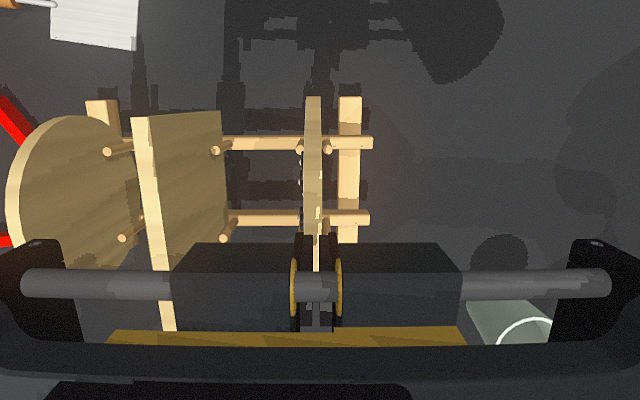

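Run:
```python
from h import *
cv2.imwrite('pics/wc4.png',cv2.resize(cv2.imread('pics/wrist4.png')[190:350,240:400],(600,600),interpolation=cv2.INTER_CUBIC))
cv2.imwrite('pics/sc4.png',cv2.resize(cv2.imread('pics/scene4.png')[135:255,290:410],(600,600),interpolation=cv2.INTER_CUBIC))
o=get_obs();print(o['gripper_width'],o['ft_force'],o['torque'])
```

```text
1.2672026766876492 [-0.07829734  0.30780957 -0.13100153] [-0.0111819   0.15669326 -0.01710729]
```

View pics/wc4.png

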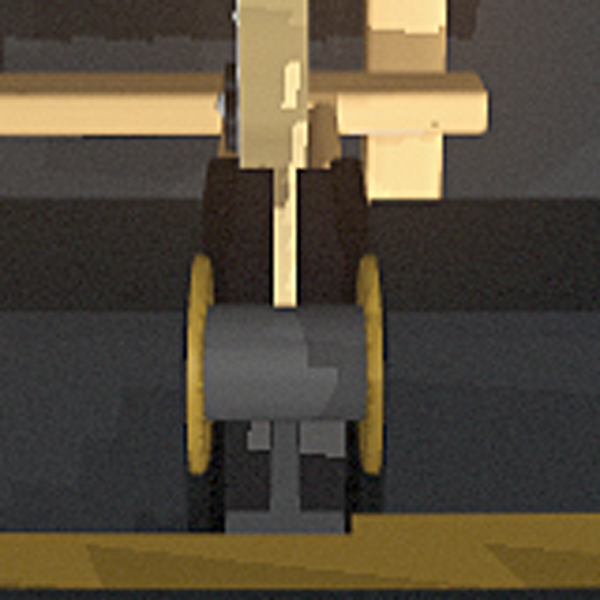

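View pics/sc4.png

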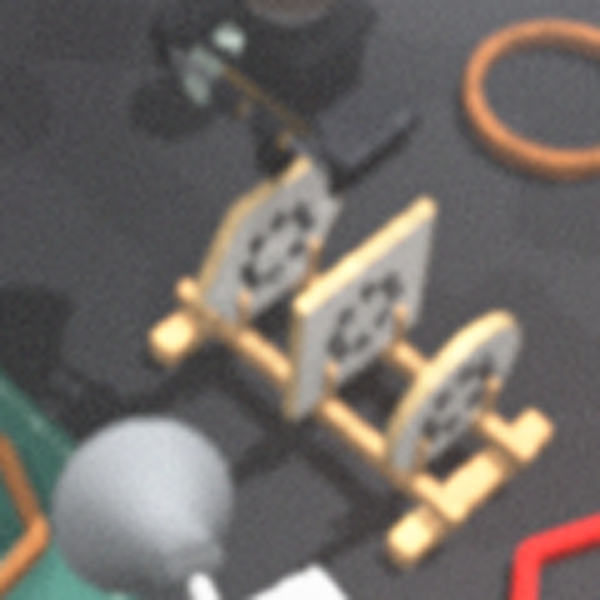

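The opening reads 1.3 mm on a 10 mm panel, which disagrees with a real grip. I'll check where the TCP and the panel project in each image.

Run:
```python
from h import *
for f in ['wrist4.png','scene4.png']:
    c=load(f); im=cv2.imread('pics/'+f)
    for n,p in [('tcp',[459.8,172.2,154.1]),('top',[460.3,172.2,178]),('p',[463.9,133,178]),('q',[456.7,211.5,178]),('cor+',[453.2,250,110]),('cor-',[467.4,94,110]),('knuckle',[459.8,172.2,210])]: print(f,n,proj(c,p).round(1))
c=snap('side','side4.png'); cv2.imwrite('pics/sd4.png',cv2.resize(cv2.imread('pics/side4.png')[195:335,220:370],(643,600),interpolation=cv2.INTER_CUBIC))
o=get_obs();print(o['gripper_width'],o['ee_pos'])
```

```text
wrist4.png tcp [314.9 224.5]
wrist4.png top [314.  239.2]
wrist4.png p [313.7 171.4]
wrist4.png q [314.2 299.3]
wrist4.png cor+ [314.6 293.6]
wrist4.png cor- [314.1  97.5]
wrist4.png knuckle [314.8 265.5]
scene4.png tcp [344.5 175.2]
scene4.png top [344.8 171.1]
scene4.png p [337.1 176.9]
scene4.png q [352.4 165.4]
scene4.png cor+ [358.3 171.8]
scene4.png cor- [329.  194.3]
scene4.png knuckle [345.2 165.2]
0.6820838509620017 [459.82354838 172.15029599 154.10093363]
```

View pics/sd4.png

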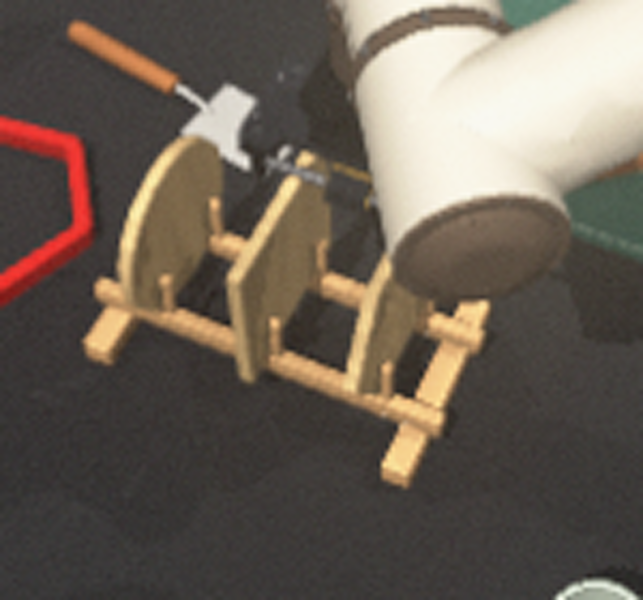

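Run:
```python
from h import *
im=cv2.imread('pics/scene4.png')[150:205,315:375]
cv2.imwrite('pics/sc4b.png',cv2.resize(im,(600,550),interpolation=cv2.INTER_LANCZOS4))
im=cv2.imread('pics/wrist4.png')[215:335,270:360]
cv2.imwrite('pics/wc4b.png',cv2.convertScaleAbs(cv2.resize(im,(450,600),interpolation=cv2.INTER_NEAREST),alpha=2.5,beta=10))
```

```text
(no output)
```

View pics/sc4b.png

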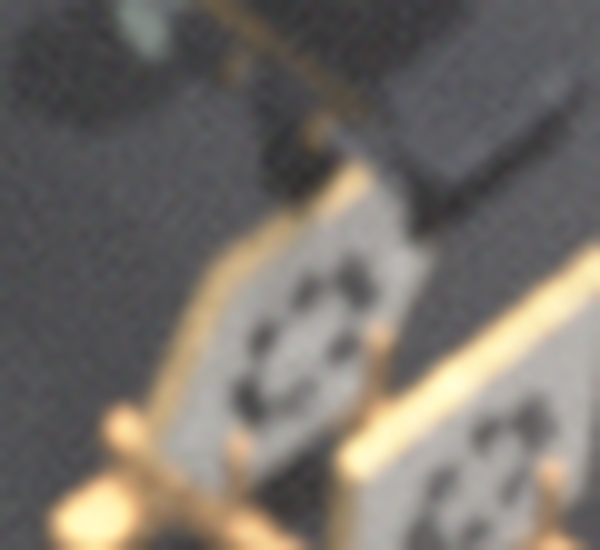

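View pics/wc4b.png

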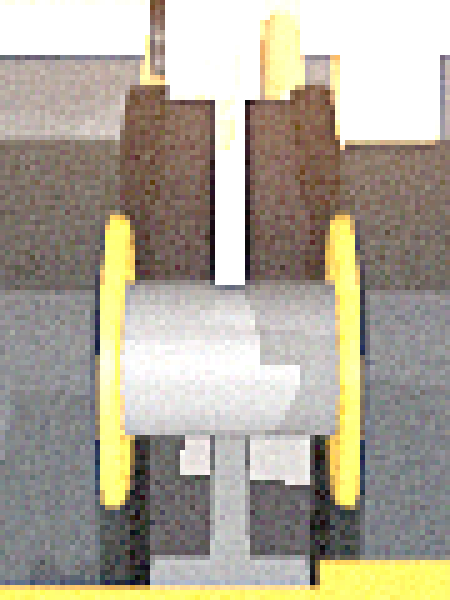

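Run:
```python
from h import *
c=load('scene2.png'); u=proj(c,[460.6,166.9,325]); print(u, proj(c,[460.6,166.9,355]))
x,y=int(u[0]),int(u[1]); im=cv2.imread('pics/scene2.png'); cv2.circle(im,(x,y),1,(0,0,255),-1)
cv2.imwrite('pics/s2.png',cv2.convertScaleAbs(cv2.resize(im[y-60:y+60,x-60:x+60],(600,600),interpolation=cv2.INTER_CUBIC),alpha=1.8,beta=10))
c=load('scene0.png'); u=proj(c,[281.6,-557.3,184.2]); print(u)
x,y=int(u[0]),int(u[1]); im=cv2.imread('pics/scene0.png'); cv2.circle(im,(x,y),1,(0,0,255),-1)
cv2.imwrite('pics/s0.png',cv2.convertScaleAbs(cv2.resize(im[y-60:y+60,x-60:x+60],(600,600),interpolation=cv2.INTER_CUBIC),alpha=1.8,beta=10))
```

```text
[345.72824628 143.54580138] [346.16017586 137.21563128]
[137.98432865 243.79425479]
```

View pics/s2.png

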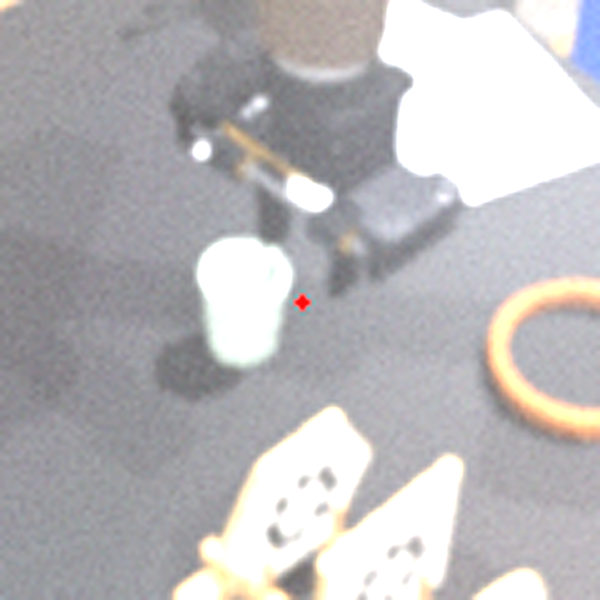

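View pics/s0.png

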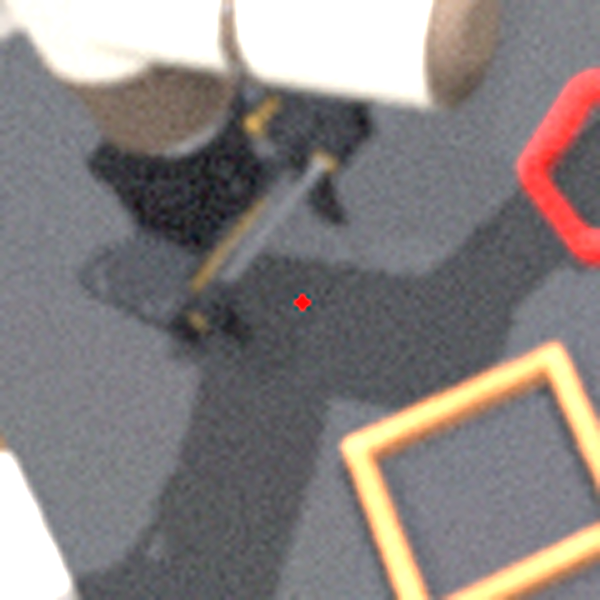

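Run:
```python
from h import *
c=load('wrist4.png');T=c['world_to_cam'];print('cam',-T[:3,:3].T@T[:3,3],T[2,:3])
for z in (154,160,170,178,185,190,195): print(z,proj(c,[461,162.7,z]).round(1),proj(c,[461,172.2,z]).round(1))
s=load('scene4.png')
for z in (154,165,178,185,190): print(z,proj(s,[461,162.7,z]).round(1),proj(s,[466,162.7,z]).round(1))
```

```text
cam [466.22489695  96.89933101 355.20984781] [-0.0250334   0.27628641 -0.96074926]
154 [314.4 210.2] [313.  224.3]
160 [314.3 213.2] [313.  227.6]
170 [314.3 218.7] [312.9 233.7]
178 [314.2 223.5] [312.8 239. ]
185 [314.2 228. ] [312.7 244.1]
190 [314.2 231.4] [312.6 247.9]
195 [314.1 235. ] [312.5 251.9]
154 [342.7 176.6] [343.6 177.5]
165 [342.8 174.7] [343.7 175.6]
178 [343.  172.4] [343.9 173.3]
185 [343.1 171.2] [343.9 172. ]
190 [343.1 170.3] [344.  171.1]
```

Both views put the real fingertips at z ≈ 189, while the reported TCP says 154. The fingers have closed above the panel's top edge (178), so the reported TCP lies about 35 mm beyond the tips. Before gripping I'll pin down that offset by touching the top edge gently with the shut fingers.

```bash
python3 -m crank '[{"ax":0,"ay":0,"az":0,"tx":0,"ty":0,"tz":-0.2,"grip":-1},{"ax":0,"ay":0,"az":0,"tx":0,"ty":0,"tz":-0.2,"grip":-1},{"ax":0,"ay":0,"az":0,"tx":0,"ty":0,"tz":0,"grip":-1}]';  python3 -m crank '[{"ax":0,"ay":0,"az":0,"tx":0,"ty":0,"tz":-0.1,"grip":-1},{"ax":0,"ay":0,"az":0,"tx":0,"ty":0,"tz":0,"grip":-1}]'; python3 -m crank '[{"ax":0,"ay":0,"az":0,"tx":0,"ty":0,"tz":-0.1,"grip":-1},{"ax":0,"ay":0,"az":0,"tx":0,"ty":0,"tz":0,"grip":-1}]'
```

```text
t: 5.4
ee_pos: [459.7, 172.1, 149.9]
ee_rot: [180.0, -0.0, -84.9]
ft_force: [0.1, 0.1, 0.0]
gripper_width: 0.6
t: 5.65
ee_pos: [459.8, 172.2, 149.1]
ee_rot: [180.0, -0.0, -84.9]
ft_force: [-0.5, 0.7, 0.8]
gripper_width: 0.6
t: 5.9
ee_pos: [459.8, 172.1, 148.1]
ee_rot: [180.0, -0.0, -84.9]
ft_force: [0.1, -0.4, 0.4]
gripper_width: 0.7
```

```bash
for i in 1; do python3 -m crank '[{"ax":0,"ay":0,"az":0,"tx":0,"ty":0,"tz":-0.1,"grip":-1},{"ax":0,"ay":0,"az":0,"tx":0,"ty":0,"tz":0,"grip":-1}]'; done;  python3 -m crank '[{"ax":0,"ay":0,"az":0,"tx":0,"ty":0,"tz":-0.1,"grip":-1},{"ax":0,"ay":0,"az":0,"tx":0,"ty":0,"tz":0,"grip":-1}]' | grep -E "pos|force"
python3 - <<'E'
from h import *
c=snap('wrist','wrist5.png')
im=cv2.imread('pics/wrist5.png')[200:335,255:375]
cv2.imwrite('pics/wc5.png',cv2.convertScaleAbs(cv2.resize(im,(533,600),interpolation=cv2.INTER_NEAREST),alpha=1.8,beta=10))
c=snap('scene','scene5.png')
im=cv2.imread('pics/scene5.png')[150:205,315:375]
cv2.imwrite('pics/sc5.png',cv2.resize(im,(600,550),interpolation=cv2.INTER_LANCZOS4))
E
```

```text
t: 6.15
ee_pos: [459.8, 172.1, 147.1]
ee_rot: [180.0, -0.0, -84.9]
ft_force: [0.3, -0.8, 0.6]
gripper_width: 0.4
ee_pos: [459.8, 172.1, 146.0]
ft_force: [-0.3, 0.6, -0.9]
```

View pics/wc5.png

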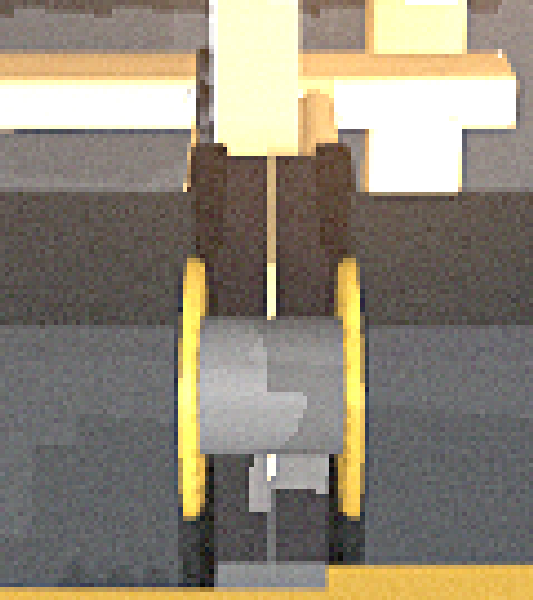

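View pics/sc5.png

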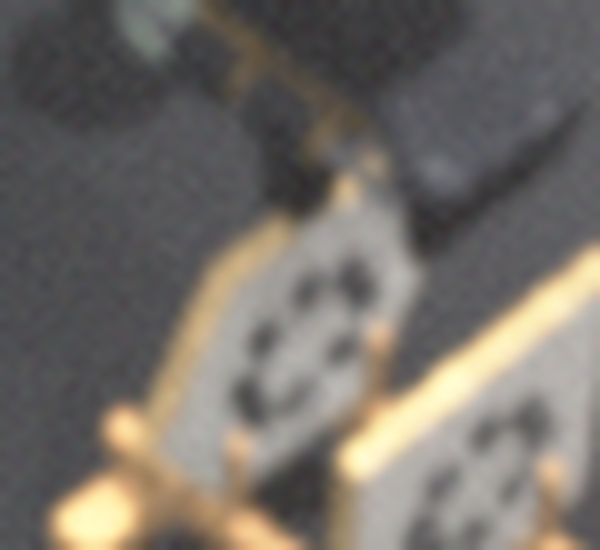

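Still no contact. The shut fingers hang just above the edge, with the panel's edge visible through the gap. Continuing in 1 mm steps.

```bash
python3 -m crank '[{"ax":0,"ay":0,"az":0,"tx":0,"ty":0,"tz":-0.1,"grip":-1},{"ax":0,"ay":0,"az":0,"tx":0,"ty":0,"tz":0,"grip":-1}]'|grep -E "pos|force"
python3 -m crank '[{"ax":0,"ay":0,"az":0,"tx":0,"ty":0,"tz":-0.1,"grip":-1},{"ax":0,"ay":0,"az":0,"tx":0,"ty":0,"tz":0,"grip":-1}]'|grep -E "pos|force"
```

```text
ee_pos: [459.8, 172.1, 145.1]
ft_force: [-0.6, -0.2, 0.4]
ee_pos: [459.8, 172.1, 144.1]
ft_force: [-0.5, 1.0, 0.4]
```

```bash
python3 -m crank '[{"ax":0,"ay":0,"az":0,"tx":0,"ty":0,"tz":-0.1,"grip":-1},{"ax":0,"ay":0,"az":0,"tx":0,"ty":0,"tz":0,"grip":-1}]'|grep -E "pos|force"
```

```text
ee_pos: [459.8, 172.1, 143.1]
ft_force: [0.2, 0.1, -0.5]
```

```bash
python3 -m crank '[{"ax":0,"ay":0,"az":0,"tx":0,"ty":0,"tz":-0.1,"grip":-1},{"ax":0,"ay":0,"az":0,"tx":0,"ty":0,"tz":0,"grip":-1}]'|grep -E "pos|force"
```

```text
ee_pos: [459.8, 172.1, 142.0]
ft_force: [-0.4, 0.3, 0.0]
```

```bash
python3 -m crank '[{"ax":0,"ay":0,"az":0,"tx":0,"ty":0,"tz":-0.1,"grip":-1},{"ax":0,"ay":0,"az":0,"tx":0,"ty":0,"tz":0,"grip":-1}]'|grep -E "pos|force"
```

```text
ee_pos: [459.8, 172.2, 141.1]
ft_force: [0.3, 0.6, -0.3]
```

```bash
python3 -m crank '[{"ax":0,"ay":0,"az":0,"tx":0,"ty":0,"tz":-0.1,"grip":-1},{"ax":0,"ay":0,"az":0,"tx":0,"ty":0,"tz":0,"grip":-1}]'|grep -E "pos|force"
```

```text
ee_pos: [460.6, 172.3, 141.0]
ft_force: [-0.4, -1.1, 5.2]
```

Run:
```python
from h import *
c=snap('wrist','wrist6.png')
im=cv2.imread('pics/wrist6.png')[200:335,255:375]
cv2.imwrite('pics/wc6.png',cv2.convertScaleAbs(cv2.resize(im,(533,600),interpolation=cv2.INTER_NEAREST),alpha=1.8,beta=10))
c=snap('scene','scene6.png')
im=cv2.imread('pics/scene6.png')[150:205,315:375]
cv2.imwrite('pics/sc6.png',cv2.resize(im,(600,550),interpolation=cv2.INTER_LANCZOS4))
```

```text
(no output)
```

View pics/wc6.png

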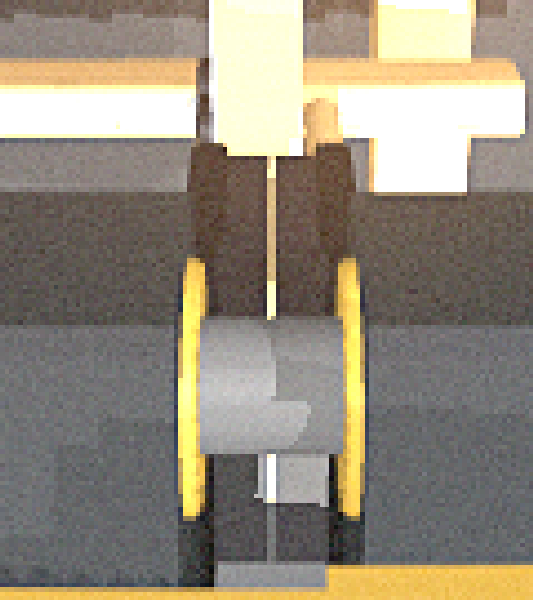

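View pics/sc6.png

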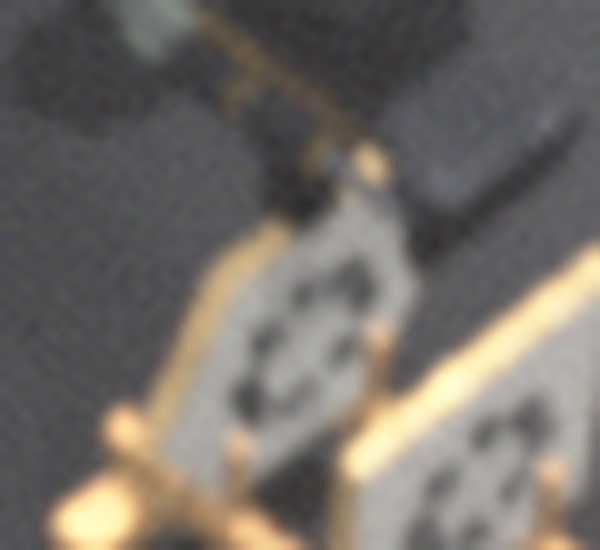

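Contact at reported z = 141.0 (5 N), so the true tips sit 37 mm short of the reported TCP. I'll back off, reopen, and go down to reported z ≈ 120, which puts the tips 21 mm below the edge and 7 mm short of the trim zone.

```bash
python3 -m crank '[{"ax":0,"ay":0,"az":0,"tx":0,"ty":0,"tz":1.5,"grip":-1},{"ax":0,"ay":0,"az":0,"tx":0,"ty":0,"tz":1,"grip":0},{"ax":0,"ay":0,"az":0,"tx":0,"ty":0,"tz":0,"grip":0},{"ax":0,"ay":0,"az":0,"tx":0,"ty":0,"tz":0,"grip":0},{"ax":0,"ay":0,"az":0,"tx":0,"ty":0,"tz":0,"grip":0},{"ax":0,"ay":0,"az":0,"tx":0,"ty":0,"tz":0,"grip":0},{"ax":0,"ay":0,"az":0,"tx":0,"ty":0,"tz":0,"grip":0}]'
python3 - <<'E'
from h import *
c=snap('wrist','wrist7.png')
im=cv2.imread('pics/wrist7.png')[90:340,190:440]
cv2.imwrite('pics/wc7.png',cv2.convertScaleAbs(cv2.resize(im,(600,600),interpolation=cv2.INTER_CUBIC),alpha=1.5,beta=10))
E
```

```text
t: 8.98
ee_pos: [459.8, 172.1, 165.0]
ee_rot: [180.0, -0.0, -84.9]
ft_force: [0.1, -0.4, -0.3]
gripper_width: 42.6
```

View pics/wc7.png

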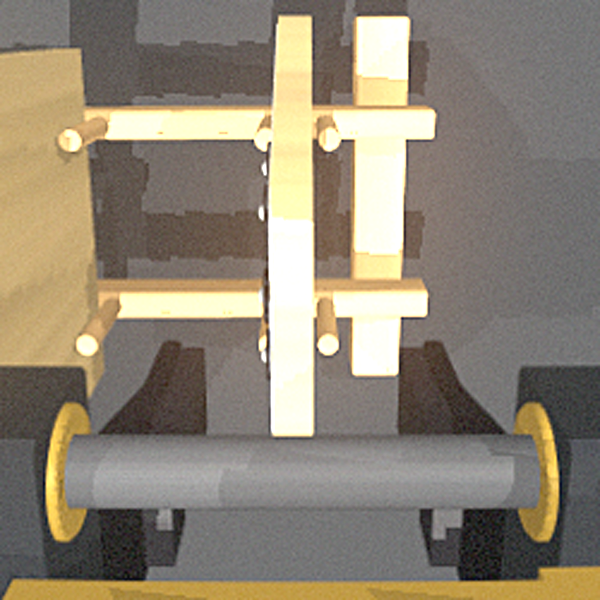

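Fingers straddle the panel (inner edges at 205 and 398, panel at 292). Descending with force checks.

```bash
python3 -m crank '[{"ax":0,"ay":0,"az":0,"tx":0.1,"ty":0,"tz":-1.4,"grip":0},{"ax":0,"ay":0,"az":0,"tx":0,"ty":0,"tz":-1.4,"grip":0},{"ax":0,"ay":0,"az":0,"tx":0,"ty":0,"tz":-0.7,"grip":0},{"ax":0,"ay":0,"az":0,"tx":0,"ty":0,"tz":0,"grip":0}]' && python3 -m crank '[{"ax":0,"ay":0,"az":0,"tx":0,"ty":0,"tz":-0.4,"grip":0},{"ax":0,"ay":0,"az":0,"tx":0,"ty":0,"tz":0,"grip":0}]'
```

```text
t: 9.52
ee_pos: [460.4, 171.8, 129.2]
ee_rot: [179.9, -0.1, -84.9]
ft_force: [0.4, -1.2, 0.6]
gripper_width: 43.3
t: 9.78
ee_pos: [460.8, 172.2, 126.1]
ee_rot: [180.0, 0.0, -84.9]
ft_force: [-0.5, 0.3, 0.0]
gripper_width: 43.4
```

```bash
python3 -m crank '[{"ax":0,"ay":0,"az":0,"tx":0,"ty":0,"tz":-0.3,"grip":0},{"ax":0,"ay":0,"az":0,"tx":0,"ty":0,"tz":-0.3,"grip":0},{"ax":0,"ay":0,"az":0,"tx":0,"ty":0,"tz":0,"grip":0}]'
python3 - <<'E'
from h import *
for n in ('wrist','scene'):
    snap(n,n+'8.png')
im=cv2.imread('pics/wrist8.png')[90:340,190:440]
cv2.imwrite('pics/wc8.png',cv2.convertScaleAbs(cv2.resize(im,(600,600),interpolation=cv2.INTER_CUBIC),alpha=1.5,beta=10))
im=cv2.imread('pics/scene8.png')[150:205,315:375]
cv2.imwrite('pics/sc8.png',cv2.resize(im,(600,550),interpolation=cv2.INTER_LANCZOS4))
E
```

```text
t: 10.15
ee_pos: [460.6, 172.0, 119.9]
ee_rot: [180.0, -0.0, -84.9]
ft_force: [-0.6, 0.2, 0.4]
gripper_width: 43.5
```

View pics/sc8.png

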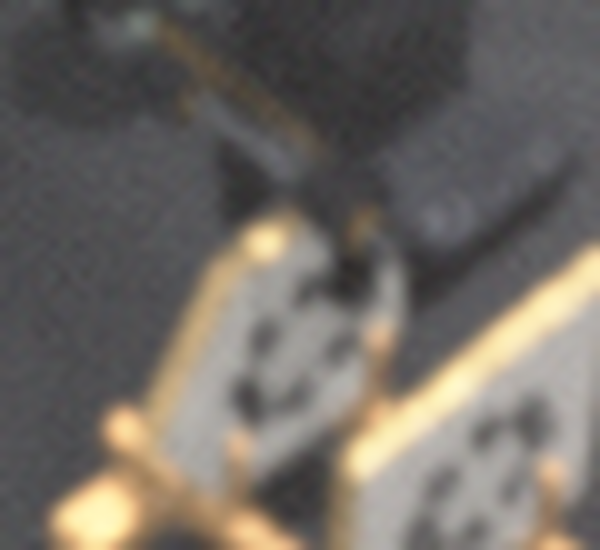

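View pics/wc8.png

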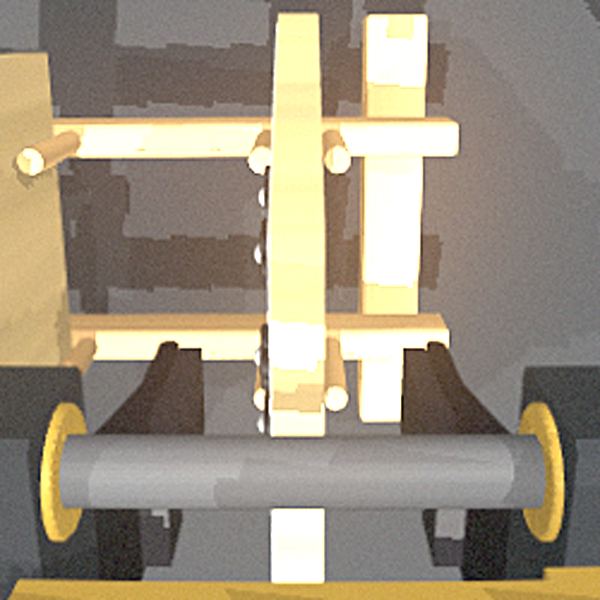

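```bash
python3 -m crank '[{"ax":0,"ay":0,"az":0,"tx":0,"ty":0,"tz":0,"grip":-0.4},{"ax":0,"ay":0,"az":0,"tx":0,"ty":0,"tz":0,"grip":-1},{"ax":0,"ay":0,"az":0,"tx":0,"ty":0,"tz":0,"grip":-1},{"ax":0,"ay":0,"az":0,"tx":0,"ty":0,"tz":0,"grip":-1},{"ax":0,"ay":0,"az":0,"tx":0,"ty":0,"tz":0,"grip":-1},{"ax":0,"ay":0,"az":0,"tx":0,"ty":0,"tz":0,"grip":-1}]'
python3 - <<'E'
from h import *
for n in ('wrist','scene'):
    snap(n,n+'9.png')
im=cv2.imread('pics/scene9.png')[150:205,315:375]
cv2.imwrite('pics/sc9.png',cv2.resize(im,(600,550),interpolation=cv2.INTER_LANCZOS4))
E
```

```text
t: 11.0
ee_pos: [460.8, 172.2, 120.2]
ee_rot: [180.0, 0.0, -84.9]
ft_force: [0.1, -0.4, -1.5]
gripper_width: 9.9
```

View pics/sc9.png

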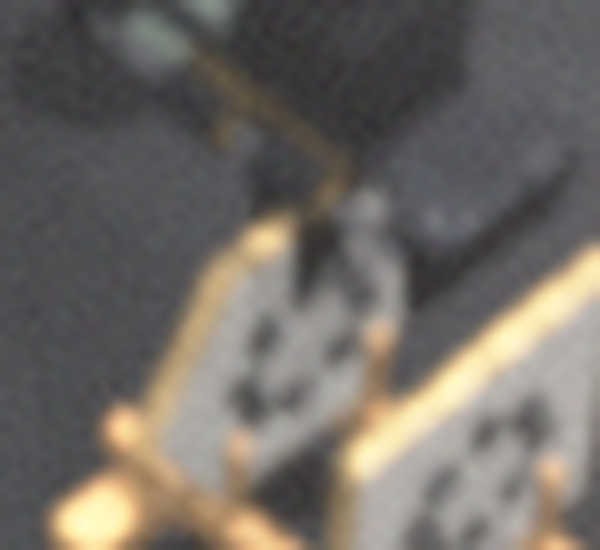

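The opening now reads 9.9 mm, which is the 10 mm panel. Lifting straight up.

```bash
python3 -m crank '[{"ax":0,"ay":0,"az":0,"tx":0,"ty":0,"tz":1,"grip":-1},{"ax":0,"ay":0,"az":0,"tx":0,"ty":0,"tz":2,"grip":-1},{"ax":0,"ay":0,"az":0,"tx":0,"ty":0,"tz":2,"grip":-1},{"ax":0,"ay":0,"az":0,"tx":0,"ty":0,"tz":3,"grip":-1},{"ax":0,"ay":0,"az":0,"tx":0,"ty":0,"tz":3,"grip":-1},{"ax":0,"ay":0,"az":0,"tx":0,"ty":0,"tz":3,"grip":-1},{"ax":0,"ay":0,"az":0,"tx":0,"ty":0,"tz":2,"grip":-1},{"ax":0,"ay":0,"az":0,"tx":0,"ty":0,"tz":0,"grip":-1},{"ax":0,"ay":0,"az":0,"tx":0,"ty":0,"tz":0,"grip":-1}]'
python3 - <<'E'
from h import *
print(get_obs()['joints'].round(1))
snap('scene','scene10.png')
E
```

```text
t: 12.22
ee_pos: [460.1, 171.9, 279.2]
ee_rot: [179.9, -0.0, -84.9]
ft_force: [-0.5, -0.3, -1.2]
gripper_width: 9.8
[ 39.4   5.6  -8.   -0.  -76.4 -34.3]
```

View pics/scene10.png

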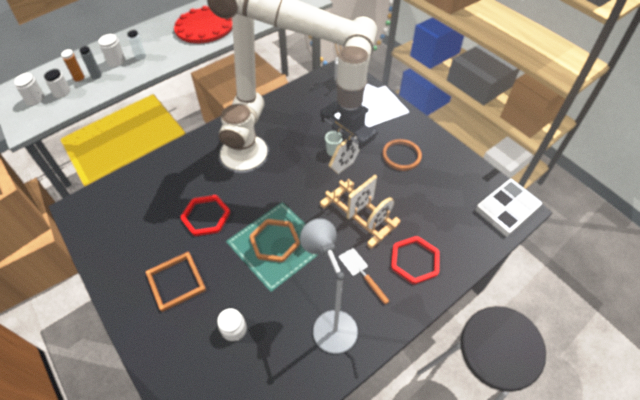

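The hex panel hangs clear of the rack (344,155), the others unmoved. Now I'll carry it to the lamp side and turn it.

```bash
python3 -m crank '[{"ax":0,"ay":0,"az":0,"tx":0,"ty":-1.5,"tz":0,"grip":-1},{"ax":0,"ay":0,"az":-3,"tx":0,"ty":-3,"tz":0,"grip":-1},{"ax":0,"ay":0,"az":-3,"tx":0,"ty":-3,"tz":0,"grip":-1},{"ax":0,"ay":0,"az":-3,"tx":0,"ty":-3,"tz":0,"grip":-1},{"ax":0,"ay":0,"az":-3,"tx":0,"ty":-3,"tz":0,"grip":-1},{"ax":0,"ay":0,"az":-3,"tx":0,"ty":-3,"tz":0,"grip":-1},{"ax":0,"ay":0,"az":-3,"tx":0,"ty":-3,"tz":0,"grip":-1},{"ax":0,"ay":0,"az":-3,"tx":0,"ty":-3,"tz":0,"grip":-1},{"ax":0,"ay":0,"az":-1.7,"tx":0,"ty":-2.4,"tz":0,"grip":-1},{"ax":0,"ay":0,"az":0,"tx":0,"ty":-1,"tz":0,"grip":-1}]'
```

```text
t: 13.52
ee_pos: [460.1, -88.4, 279.6]
ee_rot: [179.9, -0.0, -107.7]
ft_force: [0.2, 0.1, -1.5]
gripper_width: 9.5
```

```bash
python3 -m crank '[{"ax":-1.5,"ay":-4.8,"az":0,"tx":1,"ty":0,"tz":0,"grip":-1},{"ax":-1.5,"ay":-4.8,"az":0,"tx":1.2,"ty":0,"tz":0,"grip":-1},{"ax":-1.5,"ay":-4.8,"az":0,"tx":1.2,"ty":0,"tz":-0.5,"grip":-1},{"ax":-1.5,"ay":-4.8,"az":0,"tx":1.2,"ty":0,"tz":-0.5,"grip":-1},{"ax":-1.5,"ay":-4.8,"az":0,"tx":1.2,"ty":0,"tz":-0.5,"grip":-1},{"ax":-1.5,"ay":-4.8,"az":0,"tx":1.1,"ty":0,"tz":-0.5,"grip":-1},{"ax":-1.5,"ay":-4.6,"az":0,"tx":1,"ty":0,"tz":-0.5,"grip":-1},{"ax":0,"ay":0,"az":0,"tx":0,"ty":0,"tz":0,"grip":-1},{"ax":0,"ay":0,"az":0,"tx":0,"ty":0,"tz":0,"grip":-1}]'
python3 - <<'E'
from h import *
print(get_obs()['joints'].round(1))
for n in ('wrist','scene','side'): snap(n,n+'11.png')
E
```

```text
t: 14.65
ee_pos: [540.6, -87.0, 256.4]
ee_rot: [-144.9, 0.1, -107.6]
ft_force: [-0.7, -1.1, -1.1]
gripper_width: 9.6
[ 14.6  -6.2 -45.9  43.6 -26.2 -67.8]
```

View pics/scene11.png

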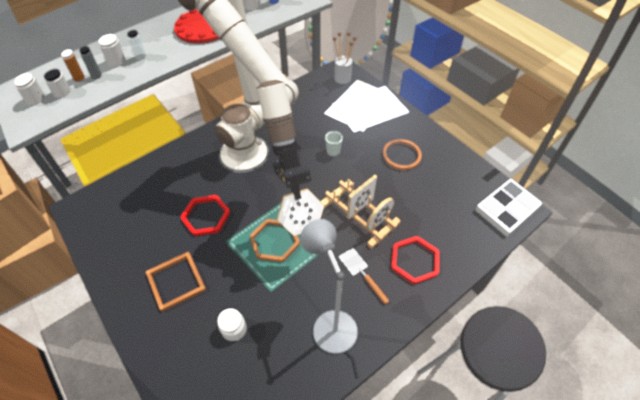

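View pics/side11.png

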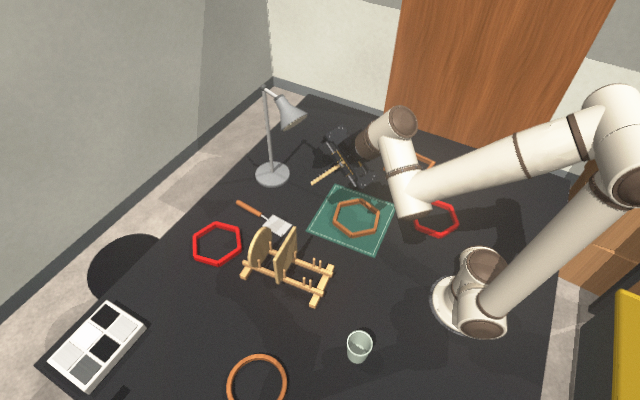

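View pics/wrist11.png

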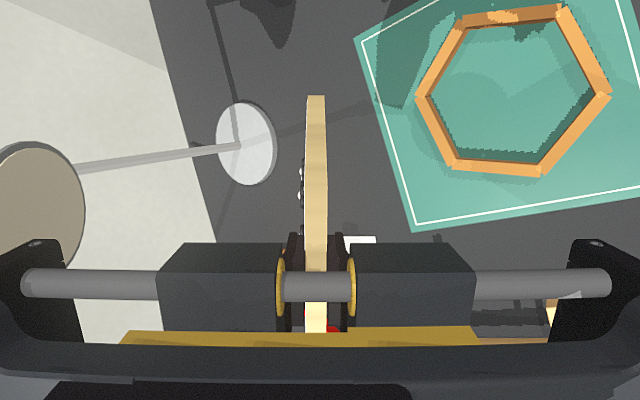

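The panel is held in front of the lamp, flowered face towards it (scene 300,212). The wrist view shows the lamp mouth at (30,205), so I can refine the lamp pose from it.

Run:
```python
from h import *
cv2.imwrite('pics/wl.png',cv2.resize(cv2.imread('pics/wrist11.png')[120:280,0:160],(600,600),interpolation=cv2.INTER_CUBIC))
cv2.imwrite('pics/sl.png',cv2.resize(cv2.imread('pics/scene11.png')[175:275,255:355],(600,600),interpolation=cv2.INTER_CUBIC))
```

```text
(no output)
```

View pics/wl.png

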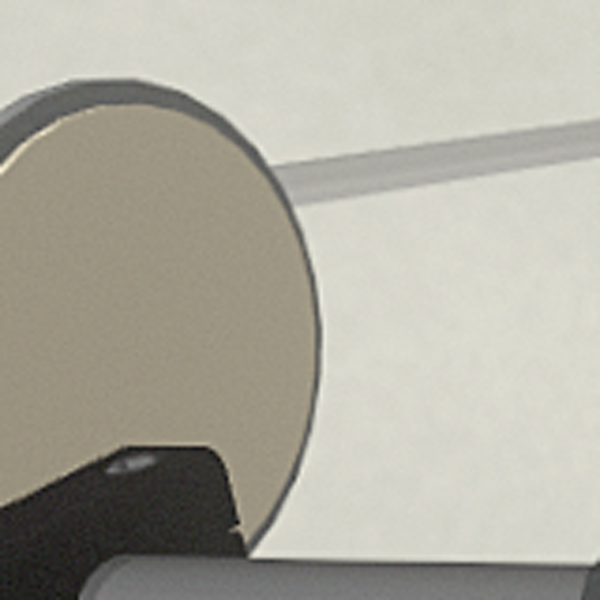

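View pics/sl.png

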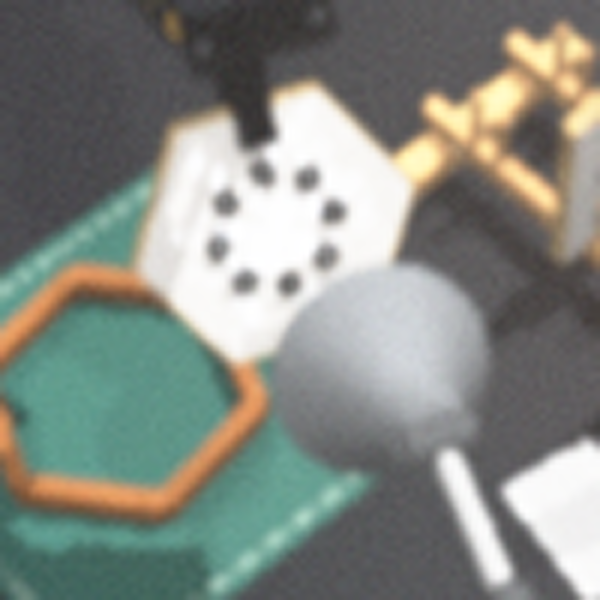

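```bash
cat > fit.py <<'E'
from h import *
from scipy.optimize import least_squares
a=load('scene0.png'); b=load('side0.png'); w=load('wrist11.png')
A=lambda x,y:(a,280+x/4,205+y/4); B=lambda x,y:(b,235+x/5,75+y/5); W=lambda x,y:(w,x/3.75,120+y/3.75)
def circ(M,az,el,r=52,n=180):
    x=np.array([np.cos(az)*np.cos(el),np.sin(az)*np.cos(el),np.sin(el)]);y=np.array([-np.sin(az),np.cos(az),0]);z=np.cross(x,y)
    t=np.linspace(0,2*np.pi,n,endpoint=False)[:,None]; return M+r*(np.cos(t)*y+np.sin(t)*z)
oB=[B(363,190),B(350,197),B(238,272),B(248,280),B(330,228),B(290,263)]
oA=[A(85,130),A(110,178),A(140,190),A(185,60),A(150,55),A(110,75),A(92,98)]
out=[W(320,340),W(313,270),W(292,200),W(250,145),W(195,97),W(130,79),W(60,86),W(305,440),W(250,552)]
inn=[W(318,340),W(310,270),W(288,200),W(240,145),W(185,112),W(130,104),W(60,128),W(303,440),W(248,552)]
def res(p,ow,fz):
    M=np.array([p[0],p[1],360+p[4]]);C=circ(M,p[2],p[3]);o_=[]
    for o,k in [(oA,.5),(oB,1),(ow,.4)]:
        P=np.array([proj(o[0][0],c) for c in C]).astype(np.float32).reshape(-1,1,2);H=cv2.convexHull(P)
        o_+=[k*cv2.pointPolygonTest(H,(float(u),float(v)),True) for c,u,v in o]
    return np.array(o_+[p[4]/1.0])
for n,ow in (('out',out),('inn',inn)):
    s=least_squares(res,[700,-138,np.radians(-17.5),np.radians(35),0],args=(ow,1),diff_step=1e-3,x_scale=[10,10,.1,.1,2])
    p=s.x;print(n,p[:2].round(1),np.degrees(p[2:4]).round(1),p[4].round(1),'\n',s.fun.round(1))
E
python3 fit.py
```

```text
out [ 700.6 -139.4] [-19.   34.4] -0.9 
 [ 0.8  0.2 -0.2  0.8  0.8  1.   0.9  0.3  1.2  0.7 -0.3  0.4 -0.9  0.2
  0.1 -0.3  0.1 -0.3 -0.1  0.   0.3  0.1 -0.9]
inn [ 704.8 -135.6] [-25.   33.2] -0.5 
 [-0.1 -0.4 -0.4  0.9  0.5  0.3  0.1 -1.2  1.   1.  -1.   0.8 -1.   0.1
  0.3 -0.1  0.1 -0.2 -0.2  0.6 -0.1 -0.3 -0.5]
```

Run:
```python
from h import *
from scipy.spatial.transform import Rotation as Ro
o=get_obs();print(o['t'],o['dq'].round(2),o['ft_force'].round(1),o['ee_pos'].round(1))
R=Ro.from_euler('xyz',o['ee_rot'],degrees=True).as_matrix()
zp=-R[:,2]; xp=R[:,1]*np.sign(R[0,1]); yp=np.cross(zp,xp); C=o['ee_pos']-10*zp; print('C',C.round(1),'xp',xp.round(3))
c=load('scene11.png'); r=lambda p:((proj(c,p)-[255,175])*6).round(0)
for y,z in [(-39,68),(39,68),(78.5,0),(-78.5,0),(39,-68),(-39,-68),(0,0)]: print(y,z,r(C+5*xp+y*yp+z*zp))
M=np.array([700.6,-139.4,360]);az,el=np.radians([-19,34.4])
x=np.array([np.cos(az)*np.cos(el),np.sin(az)*np.cos(el),np.sin(el)]);y=np.array([-np.sin(az),np.cos(az),0]);z=np.cross(x,y)
print((np.array([x,y,z])@(C-M)).round(1),np.degrees(np.arccos(x@xp)))
```

```text
14.8 [-0.07 -0.05 -0.7   0.59  0.28 -0.5 ] [ 0.5  0.2 -1.7] [541.2 -86.5 256.9]
C [546.7 -88.2 248.7] xp [ 0.779 -0.249  0.575]
-39 68 [177. 128.]
39 68 [319.  85.]
78.5 0 [416. 182.]
-78.5 0 [135. 269.]
39 -68 [373. 318.]
-39 -68 [236. 362.]
0 0 [277. 225.]
[-196.7   -1.7   -0.2] 1.2883645395124554
```

Corners predicted from the tool pose match the picture to about 1-2 px, so the panel hasn't slipped. I'll let it settle, check the neighbours and hand in.

```bash
python3 -m crank '[{"ax":0,"ay":0,"az":0,"tx":0,"ty":0,"tz":0,"grip":-1},{"ax":0,"ay":0,"az":0,"tx":0,"ty":0,"tz":0,"grip":-1},{"ax":0,"ay":0,"az":0,"tx":0,"ty":0,"tz":0,"grip":-1},{"ax":0,"ay":0,"az":0,"tx":0,"ty":0,"tz":0,"grip":-1}]'
python3 - <<'E'
from h import *
snap('scene','scene12.png')
a=cv2.imread('pics/scene0.png',0).astype(np.float32);b=cv2.imread('pics/scene12.png',0).astype(np.float32)
for n,(x,y,w,h) in dict(panels=(345,172,55,62),tub=(212,304,40,40),cup=(322,128,24,30),scraper=(336,248,56,58),lamp=(303,250,60,105),sq=(142,250,66,62),rnd=(380,136,46,36),hexf=(245,225,35,40)).items():
    s=cv2.phaseCorrelate(a[y:y+h,x:x+w],b[y:y+h,x:x+w]); print(n,np.round(s[0],2),round(s[1],2))
E
```

```text
t: 15.3
ee_pos: [539.8, -86.8, 255.1]
ee_rot: [-145.0, 0.1, -107.6]
ft_force: [-0.2, 0.1, -1.0]
gripper_width: 9.5
panels [0.03 0.  ] 0.93
tub [-0.11 -0.1 ] 0.89
cup [ 0.01 -0.01] 0.84
scraper [ 0.05 -0.03] 0.9
lamp [-0.06 -0.04] 1.0
sq [-0.13  0.05] 0.8
rnd [-0.03 -0.07] 0.99
hexf [-0.14 -0.06] 0.79
```

```bash
python3 -c "
from bench import *
print(job_done())"
```

```text
the job is handed in; nothing more can be done
None
```

The mat carries the hexagonal wooden frame, so I drew the hexagonal panel out of the rack by its bare top rim. I turned it, tipped it back about 35° and handed the job in at about t = 15 s, still holding it in the beam.

**Last checks**
- **Position:** the panel centre is about 197 mm from the lamp mouth and within 2 mm of the beam axis. It is about 249 mm above the bench.
- **Angle:** the face is about 1.3° off square to the lamp. This relies on my fitted lamp pose, which is less certain than that figure suggests. Fitting the inner edge of the mouth instead of the outer rim turned the lamp by about 6°, still inside the 15° limit.
- **Grip:** the opening reads 9.5 mm on the 10 mm panel, the pose is steady, and the picture shows a gap between fingers and flowers.
- **Rest of the bench:** the other panels, the wooden frames, lamp, tub, cup and scraper show shifts of 0.15 px or less.

**What failed or disagreed**
- **First call refused:** my first move call was refused because every row needs all seven keys. Nothing moved.
- **First closing missed:** the fingers closed above the panel because the real fingertips sit about 37 mm short of the reported TCP. I found the offset by touching the top edge lightly (about 5 N), then gripped again with the corrected height.
- **Panel corners:** all but one of the predicted corners match the picture to within about 1 px. The right corner was off by about 1.5 px, possibly a degree or two of roll in the grip.

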